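# Register a tube block on the reader stage

## Robot

A 6-joint arm with a two-finger parallel gripper is mounted at the origin on the work surface. World frame = base frame: x ahead of the robot, y to its left, z up, the work surface at z = 0. Lengths are in m, angles in rad, forces in N, time in s.
With the tool pointing down it reaches from about 0.35 to 0.85 m from the base axis. Payload 8.1 kg.
Tool frame: the origin (TCP) lies between the finger pads; the fingertips stand 11 mm ahead of it and the grasp point (between the pads) lies 8 mm behind it (robot.tips_ahead is the distance from the TCP to the fingertips, in m); z points along the fingers, y is the line along which they close (so a half turn about z gives the same grasp; the last joint's range is limited). The gripper opens to 93 mm and grips with 3 to 60 N. Pads are 15 mm wide; open, the fingers measure 128 mm over their backs; the gripper's body (75 mm by 188 mm) begins 65 mm behind the grasp point.
Start: joints at [-0.085, 0.13, 1.488, -0, 1.523, -0.085], TCP at [0.6, 0, 0.23] pointing down, gripper open.
Joint ranges: [-2.96, 2.96], [-0.89, 2.26], [0.02, 2.5], [-1.34, 4.48], [0, 2.73], [-2.66, 2.66]. Speed limits (rad/s): [2.39, 2.39, 2.79, 3.14, 3.14, 3.14].

## Interface

Orientations are given as a rotation vector (axis times angle).
In Python, from plant import robot gives the robot as it stands. The module is installed in compiled form; this text tells all that it offers.
- The arm moves only by the tool move_arm, never from a script. Its argument "deltas" is one flat list of numbers, 7 for each row, row after row: the shift along the tool's x, y, z in m, then the turn, a rotation vector about the tool's x, y, z in rad, then the opening, from 0 (shut) to 1 (fully open). A call has 1 to 12 rows; each row is the pose to reach, as a shift and turn from the pose commanded when the call began, along the tool's axes at that moment; what a row does not reach only later rows make up. A row lasts 1/8 s, in which the tool goes at most 62.5 mm and 10.7 degrees, less where a joint would pass 70% of its speed; a pose out of reach is approached as far as the arm can. A call with a gripper value outside its range is refused whole. The fingers move at their own pace and stop on an object; "squeeze" is the grip in N (left out, the last holds). Time passes only in rows, so rows that repeat a pose let the fingers close. It gives the time, the measured TCP pose, the force, the opening and the grip force at its end, in the units of the state.
- robot.read_state(): the state, without advancing time (a new reading comes with each control period).
- robot.read_camera(name): name is "scene" or "side" or "wrist"; returns (picture, depth): 420x560x3 uint8, red, green, blue; 420x560 float32, m along the optical axis (not along the pixel's ray), 0 where there is no reading.
- robot.camera_model(name): a dict with "K" (3x3 intrinsics, pixels), "R" (3x3) and "t" (3): a world point X has camera coordinates R X + t; the wrist camera has in their place "tool_from_camera" (4x4, takes a point from camera to tool coordinates, whose origin is the TCP and whose axes are the flange's). Camera axes: x right, y down, z forward; pixel columns grow to the right and rows downward; lengths in m; the calibration is good to about 2 mm. A picture is of the moment at which its call begins: read the wrist's pose just before it. camera_model takes no time and is no camera call.
- robot.close_job(): hands the job in; it is judged then, once.
Trained networks look in the newest picture that a camera, given by its name, has taken for a name from the list of things; names that differ only in an ending like _2 or _b are one class to them, and where a whole thing is asked for, a point or a joint stands for the part that bears it (a point fixed in the world has none). Each returns a list of dicts, best first, with "confidence" (0 to 1); they miss things now and then, are a little off and sometimes report something else, mostly with a low value. They report only what shows in the picture. A call takes as long as a camera call. They do not tell look-alikes from the thing itself.
- robot.recognise(camera, label): "uv" ([column, row] in pixels, amid what is visible of it).
The state is a dict: "t": time; "q": joint angles; "dq": joint speeds; "joint_torque": joint torques, N m; "tool_pos": TCP position; "orientation": TCP orientation; "force": force on the tool from outside, world axes, zero at the start; "wrist_torque": the same for the moment, N m; "opening": finger opening in m; "gripper_force": force on a finger pad.
Only numpy, scipy, OpenCV 4.12 (cv2) and the standard library are available. Lean on these libraries where they do the work, as an engineer would, in place of code of your own. Each camera call takes 0.05 s, during which the arm holds its last target. There are 200 camera calls.

## Task

Swing the lever of the reader stage out of the nest into its open notch, where its bar lies between the two long black lines. Then take the tube block with eight small wells, set it flat on the stage floor with its long side along the long stop, and press it firmly into the corner so that it bears on both stops at once. Finish while still holding it pressed there with the gripper, and leave everything else on the bench where it is.

Things in the scene. Friction and masses are not known exactly. Their poses are not given: they have to be found in the camera images.
- nest: The reader stage, fixed to the bench: a white plate 220 x 220 mm, 15 mm thick. Origin on the bench (underside of the plate), x and y along the plate's edges (plate from -110 to +110 mm in x, -135 to +85 mm in y), z up. Two steel stops standing 24 mm above the plate form an L at +x and +y; the nest is open on its -x and -y sides. The block pressed home has its centre at x = 15 mm, y = 22 mm in this frame, its long side along x, and rests on the plate at z = 15 mm.
- far_stop: The short stop (65 mm along y, 12 mm thick, 24 mm high), fixed to the stage; origin: foot of the middle of its contact face, on the plate; axes as the stage's. The block is pressed against it in +x. In the stage's frame the face is the plane x = 60 mm. Friction on stops and plate is about 0.5 to 0.7: a hard push on one stop can hold the block short of the other, so meet one lightly, then press harder on the other.
- side_stop: The long stop (95 mm along x, 12 mm thick, 24 mm high), fixed to the stage; origin: foot of the middle of its contact face, on the plate; axes as the stage's. The block is pressed against it in +y. In the stage's frame the face is the plane y = 50 mm. Both stops are rigid; 5 to 20 N on each is right.
- lever (a joint): Angle of the stage's swing lever about its upright pivot, counter-clockwise from above. Notches, each marked by a short dark line on the plate under the lever's bar, at 0 (lever across the nest), 0.6 and 1.2 rad (open: its line stands between two longer black lines; the lever then lies clear of the nest). End stops at -0.05 and 1.5. It starts between 0 and 0.7, stays where it is left (stiff hinge) and needs about 1 N at the knob.
- lever_knob (a point): On the lever's upright black cylindrical knob, 18 mm in diameter, 48 mm tall, top 79 mm and foot 31 mm above the bench; the point is on its axis 62 mm above the bench, 105 mm from the pivot axis. The lever's steel bar (14 mm wide) lies below it, 27 to 35 mm above the bench.
- lever_pivot (a point): Point on the pivot axis of the lever at the height of lever_knob; fixed to the stage at x = 30 mm, y = -78 mm in its frame. The bearing's top is at 40 mm above the bench.
- block_mid (a point): Centre of the loose eight-well tube block: aluminium, 90 mm along its x, 56 mm along its y, 60 mm high, about 0.5 kg, with 2 x 4 small round wells in its top, three with white tube caps standing 5 mm proud. It stands upright on the bench and can be gripped across the 56 mm.
- block: The same eight-well tube block; origin at the centre of its underside.
- jar_block_mid (a point): Centre of another aluminium block, lower and shorter (70 x 56 x 40 mm), with two large wells; not wanted, leave it.
- vial: Small amber vial, 24 mm in diameter, 42 mm tall; leave it. Origin at its foot.
- reagent: White bottle, 60 mm in diameter, 130 mm tall; leave it. Origin at its foot.
- beaker: Glass beaker, 70 mm in diameter, 85 mm tall; leave it. Origin at its foot.
- marker: Marker pen lying flat, 130 x 13 x 13 mm; leave it. Origin at the middle of its underside.
Not all that is in view belongs to the job. Leave any pink or purple look-alike of the block alone.

How it is judged:
On the way:
1. the lever is in its open notch (value of joint lever between 1.08 and 1.32 rad), for 0.2 s.
At the end, for the whole second after the job is handed in: The lever is in its open notch (1.2 rad, within 0.12); the eight-well block stands flat on the stage, within about 2.5 mm and 3 deg of home in the corner, at rest; through the last second it presses on each stop with more than 1 N, and the gripper on it with more than 2 N (all of step 1 and x of block_mid in the frame of nest between 0.0125 and 0.018 m and y of block_mid in the frame of nest between 0.0195 and 0.025 m and z of block_mid in the frame of nest between 0.0425 and 0.0475 m and angle between the x axis of block_mid and the x axis of nest, either way round below 0.05 rad and angle between block_mid's own z axis and vertical below 0.05 rad and contact force between block and far_stop above 1 N and contact force between block and side_stop above 1 N and contact force between the fingers and block above 2 N and linear speed of block below 0.02 m/s); the arm keeps its last pose, push and grip.
It fails at once if another thing on the bench is moved by more than 30 mm (distance of any of jar_block_mid, vial, reagent, beaker, marker from where it was at the start of the episode above 0.03 m).
It also fails if it takes over 72 s, if anything falls off the work surface, if the arm or the gripper's body presses on something with over 40 N, if the wrist force passes 120 N, or if a joint passes its speed limit or range.

## Working session

There is one attempt and no reset: what is moved stays moved. The work goes in short steps, Python scripts to look and compute and a tool call to move; the robot and the scene stay as the last step left them, time stands still between calls to the robot, and variables do not carry over. Pictures are saved under pics/ and viewed, at most 10 in all, crops included, and the job is handed in when it is done.

Besides the shell and the picture viewer there is one more tool, called after "Request:" by a JSON object that holds its "fn" and its "kwargs", one argument or row to a line. move_arm: Moves the arm, as the interface text tells. Its arguments: {"type":"object","properties":{"deltas":{"type":"array","items":{"type":"number"}},"squeeze":{"type":"number"}},"required":["deltas"]}

```bash
mkdir -p pics
cat > h.py <<'E'
import numpy as np, cv2
from plant import robot
from scipy.spatial.transform import Rotation as Rn
def shot(n,f=None):
    st=robot.read_state(); p,d=robot.read_camera(n)
    if f: cv2.imwrite('pics/'+f,p[:,:,::-1])
    m=robot.camera_model(n); K=np.array(m['K'])
    if n=='wrist':
        T=np.array(m['tool_from_camera']); Rt=Rn.from_rotvec(st['orientation']).as_matrix()
        A=Rt@T[:3,:3]; b=Rt@T[:3,3]+np.array(st['tool_pos'])
    else:
        R=np.array(m['R']); A=R.T; b=-R.T@np.array(m['t'])
    return p,d,K,A,b
def cloud(d,K,A,b):
    v,u=np.mgrid[:d.shape[0],:d.shape[1]]
    c=np.stack([(u-K[0,2])/K[0,0]*d,(v-K[1,2])/K[1,1]*d,d],-1)
    return c@A.T+b
E
python3 - <<'E'
from h import *
for n in ['scene','side']:
    p,d,K,A,b=shot(n,n+'0.png'); W=cloud(d,K,A,b); np.savez('/tmp/'+n,p=p,d=d,W=W)
    for l in ['block','lever_knob','nest','jar_block_mid','vial','reagent','beaker','marker']:
        for r in robot.recognise(n,l)[:3]:
            u,v=map(int,r['uv']); print(n,l,u,v,round(r['confidence'],2),W[v,u].round(3))
a=cv2.imread('pics/scene0.png');c=cv2.imread('pics/side0.png')
cv2.imwrite('pics/both.png',cv2.resize(np.vstack([a,c]),(0,0),fx=.71,fy=.71))
print(robot.read_state()['orientation'])
E
```

```text
scene block 311 314 0.89 [0.644 0.271 0.061]
scene block 270 268 0.72 [0.665 0.118 0.06 ]
scene block 385 324 0.59 [0.522 0.363 0.062]
scene lever_knob 274 195 0.74 [ 0.524 -0.139  0.035]
scene nest 270 208 0.9 [ 0.551 -0.112  0.017]
scene jar_block_mid 372 269 0.98 [0.444 0.222 0.041]
scene reagent 238 125 0.71 [ 0.506 -0.432  0.111]
scene beaker 205 147 0.88 [ 0.63  -0.424  0.069]
scene marker 409 373 0.73 [0.525 0.454 0.014]
side block 303 190 0.91 [0.639 0.063 0.06 ]
side block 291 164 0.72 [0.632 0.238 0.045]
side lever_knob 277 241 0.6 [ 0.522 -0.127  0.031]
side nest 278 249 0.67 [ 0.523 -0.142  0.012]
side jar_block_mid 235 179 0.97 [0.432 0.192 0.04 ]
side vial 246 207 0.41 [0.453 0.059 0.022]
side reagent 288 323 0.71 [ 0.493 -0.468  0.086]
side reagent 284 224 0.58 [ 0.555 -0.06   0.034]
side beaker 338 320 0.79 [ 0.627 -0.428  0.017]
[2.22146846e+00 2.22139991e+00 7.06570173e-05]
```

View pics/scene0.png

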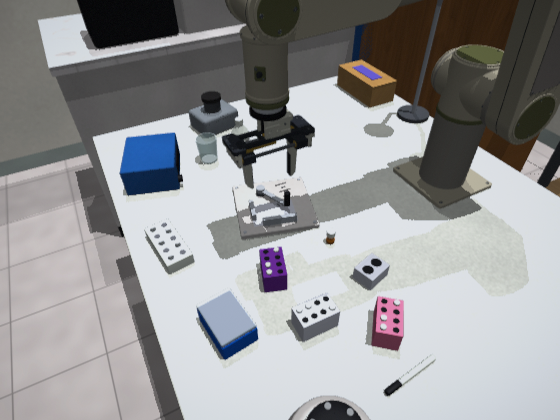

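View pics/side0.png

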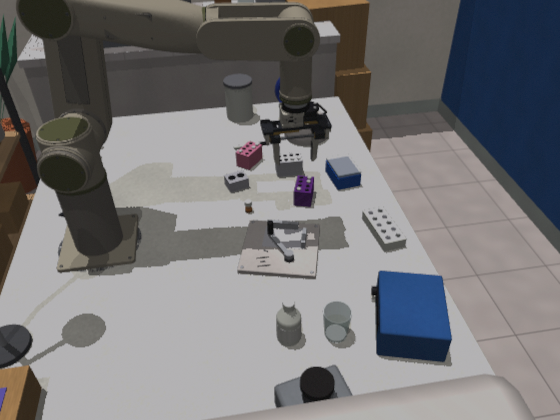

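The silver eight-well block is at scene (315,314). Possible look-alikes:
- purple block at (272,268)
- pink block at (388,322)
- long white rack at (170,244)
- two-well jar block at (372,268)

I choose the silver one. I'll check it with a crop and take a wrist view.

Run:
```python
from h import *
p,d,K,A,b=shot('wrist'); W=cloud(d,K,A,b)
a=cv2.imread('pics/scene0.png')[270:360,260:420]
w=p[:,:,::-1]
a=cv2.resize(a,(230,130),interpolation=cv2.INTER_CUBIC)
c=np.zeros((420,790,3),np.uint8); c[:,:560]=w; c[:130,560:]=a
cv2.imwrite('pics/w0.png',c)
# block top from fixed cams
for n in ['scene','side']:
    z=np.load('/tmp/'+n+'.npz'); P=z['W'].reshape(-1,3); C=z['p'].reshape(-1,3).astype(int)
    m=(abs(P[:,0]-.64)<.08)&(abs(P[:,1]-.265)<.08)&(P[:,2]>.054)&(P[:,2]<.075)
    Q=P[m][:,:2].astype(np.float32); print(n,len(Q),cv2.minAreaRect(Q))
print(b,A)
```

```text
scene 992 ((0.6287518739700317, 0.2627708911895752), (0.057732537388801575, 0.09032849967479706), 88.27546691894531)
side 213 ((0.6312477588653564, 0.26204004883766174), (0.06784442812204361, 0.0808163583278656), 86.48387908935547)
[0.6003729  0.08266044 0.38548789] [[ 9.99999951e-01 -2.76303975e-04  1.44765496e-04]
 [-2.21989180e-04 -9.56416318e-01 -2.92006468e-01]
 [ 2.19138630e-04  2.92006421e-01 -9.56416333e-01]]
```

View pics/w0.png

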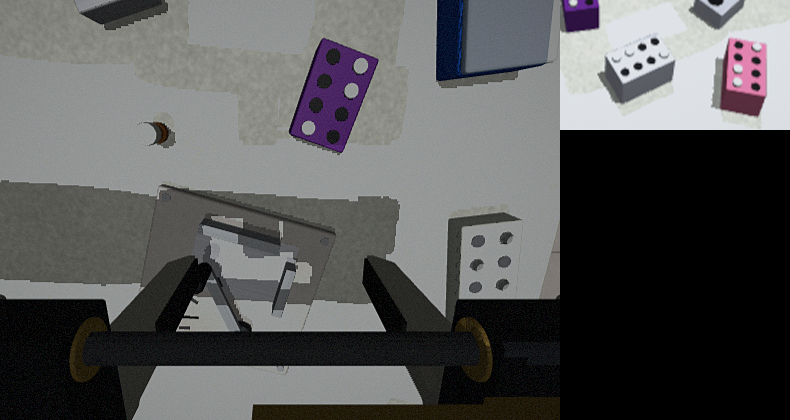

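The wrist view shows the nest around (240,270), partly hidden by the fingers. The crop confirms the silver block with eight wells and white caps. I'll move the camera over the nest.

Request:
{"fn": "move_arm", "kwargs": {
  "deltas": [-0.06,-0.03,-0.02,0,0,0,1,-0.12,-0.05,-0.04,0,0,0,1,-0.12,-0.05,-0.04,0,0,0,1,-0.12,-0.05,-0.04,0,0,0,1]
}}

```text
t: 1.45
tool_pos: [0.5501, -0.1205, 0.2699]
orientation: [2.223, 2.219, 0.001]
force: [-0.1, 0.3, 0.6]
opening: 0.0928
gripper_force: 0.0
```

Run:
```python
from h import *
p,d,K,A,b=shot('wrist','w1.png'); W=cloud(d,K,A,b); np.savez('/tmp/w1',p=p,d=d,W=W,K=K,A=A,b=b)
for l in ['lever_knob','nest']: print(l,[(r['uv'],round(r['confidence'],2)) for r in robot.recognise('wrist',l)])
P=W.reshape(-1,3)
m=(abs(P[:,0]-.55)<.2)&(abs(P[:,1]+.1)<.2)
for lo,hi in [(.010,.020),(.034,.044),(.070,.085)]:
    q=P[m&(P[:,2]>lo)&(P[:,2]<hi)]; print(lo,len(q),cv2.minAreaRect(q[:,:2].astype(np.float32)) if len(q)>5 else '',np.median(q,0))
```

```text
lever_knob [([262.4, 205.3], 0.82)]
nest [([265.6, 180.5], 0.64)]
0.01 25525 ((0.5438278317451477, -0.07277907431125641), (0.342140793800354, 0.23441395163536072), 78.28721618652344) [ 0.52742022 -0.11369148  0.01563755]
0.034 3113 ((0.5857759714126587, -0.03320348262786865), (0.19606904685497284, 0.29242417216300964), 18.241418838500977) [ 0.54112067 -0.0902641   0.0394961 ]
0.07 228 ((0.5091210603713989, -0.08739068359136581), (0.017246652394533157, 0.016759881749749184), 0.6210548877716064) [ 0.50957601 -0.08687265  0.07930145]
```

View pics/w1.png

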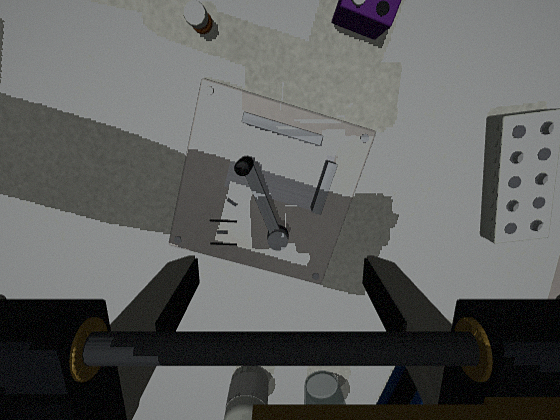

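The picture shows the plate with corners near (205,80), (375,130), (322,283) and (172,243). The long stop runs (243,115)–(322,140) and the short stop is near (324,187). The knob is at (244,165), the pivot at (278,236) and the open-notch lines at (222,221–243).

Run:
```python
from h import *
z=np.load('/tmp/w1.npz'); W=z['W']; K,A,b=z['K'],z['A'],z['b']
def ray(u,v,h):
    r=A@np.array([(u-K[0,2])/K[0,0],(v-K[1,2])/K[1,1],1]); return b+r*(h-b[2])/r[2]
C=np.array([(205,80),(375,130),(322,283),(172,243)],np.float32)
print('corners',[ray(*c,.015)[:2].round(3) for c in C])
def rect(poly,lo,hi,er=0):
    m=np.zeros(W.shape[:2],np.uint8); cv2.fillPoly(m,[np.int32(poly)],1)
    if er: m=cv2.dilate(m,np.ones((er,er)))
    m=(m>0)&(W[...,2]>lo)&(W[...,2]<hi)
    m=cv2.morphologyEx(m.astype(np.uint8),cv2.MORPH_OPEN,np.ones((3,3)))>0
    q=W[m][:,:2].astype(np.float32); r=cv2.minAreaRect(q); return len(q),r
print('plate',rect(C,.008,.022,15))
l=rect([(235,105),(330,130),(330,150),(235,130)],.034,.046); s=rect([(318,155),(342,155),(325,220),(305,215)],.034,.046)
print('long',l);print('short',s)
print('pivot',ray(278,236,.04),'knob',ray(244,165,.079))
print('lines',ray(210,220,.015),ray(236,221,.015),ray(210,243,.015),ray(236,244,.015),'mid',ray(217,232,.015),ray(228,233,.015))
```

```text
corners [array([0.462, 0.006]), array([ 0.667, -0.051]), array([ 0.609, -0.26 ]), array([ 0.403, -0.199])]
plate (25238, ((0.5323889851570129, -0.12631967663764954), (0.2196125090122223, 0.22008490562438965), 73.74956512451172))
long (874, ((0.5528452396392822, -0.048149995505809784), (0.011990973725914955, 0.09460563212633133), 73.74749755859375))
short (547, ((0.6033053398132324, -0.11845669150352478), (0.06488393247127533, 0.0123336436226964), 74.07991790771484))
pivot [ 0.5473241  -0.17974741  0.04      ] knob [ 0.51170316 -0.08471892  0.079     ]
lines [ 0.45681005 -0.16610772  0.015     ] [ 0.49131397 -0.16757931  0.015     ] [ 0.45466327 -0.19885411  0.015     ] [ 0.48993214 -0.20039283  0.015     ] mid [ 0.46511321 -0.18303462  0.015     ] [ 0.47983311 -0.18449472  0.015     ]
```

Nest pose found: yaw is −16.25°, origin is about (0.5394, −0.1023) and the pivot is about (0.546, −0.186). The knob is at (0.509, −0.087), bearing 110.8°, and the open notch bears about 178.6°. I'll grasp the knob.

Request:
{"fn": "move_arm", "kwargs": {
  "deltas": [0.0335,-0.041,0.03,0,0,0,1,0.0335,-0.041,0.09,0,0,0,1,0.0335,-0.041,0.15,0,0,0,1,0.0335,-0.041,0.19,0,0,0,1,0.0335,-0.041,0.21,0,0,0,1,0.0335,-0.041,0.21,0,0,0,0,0.0335,-0.041,0.21,0,0,0,0,0.0335,-0.041,0.21,0,0,0,0,0.0335,-0.041,0.21,0,0,0,0,0.0335,-0.041,0.21,0,0,0,0,0.0335,-0.041,0.21,0,0,0,0],
  "squeeze": 12
}}

```text
t: 2.98
tool_pos: [0.5091, -0.0866, 0.0598]
orientation: [2.221, 2.221, 0.0]
force: [0.5, 0.1, -0.1]
opening: 0.0375
gripper_force: 0.0
```

Request:
{"fn": "move_arm", "kwargs": {
  "deltas": [0,0,0,0,0,0,0,0,0,0,0,0,0,0,0,0,0,0,0,0,0,-0.007,-0.015,0,0,0,0,0,-0.02,-0.033,0,0,0,0,0,-0.037,-0.048,0,0,0,0,0,-0.056,-0.059,0,0,0,0,0,-0.077,-0.066,0,0,0,0,0,-0.096,-0.068,0,0,0,0,0,-0.096,-0.068,0,0,0,0,0]
}}

```text
t: 4.22
tool_pos: [0.4411, -0.1842, 0.0601]
orientation: [2.221, 2.218, 0.001]
force: [4.0, -1.2, -1.1]
opening: 0.0178
gripper_force: 12.0
```

Request:
{"fn": "move_arm", "kwargs": {
  "deltas": [0,0,0,0,0,0,0.5,0,0,0,0,0,0,0.5,0,0,0,0,0,0,0.5,0,0,-0.05,0,0,0,0.6,0.05,0.04,-0.11,0,0,0,1,0.1,0.08,-0.17,0,0,0,1,0.1,0.09,-0.21,0,0,0,1,0.1,0.09,-0.21,0,0,0,1]
}}

```text
t: 5.22
tool_pos: [0.5332, -0.0811, 0.2737]
orientation: [2.216, 2.221, 0.004]
force: [-0.4, -1.6, -0.4]
opening: 0.0904
gripper_force: 0.0
```

Run:
```python
from h import *
p,d,K,A,b=shot('wrist','w2.png'); W=cloud(d,K,A,b); P=W.reshape(-1,3)
m=(abs(P[:,0]-.5)<.12)&(abs(P[:,1]+.15)<.12)&(P[:,2]>.072)&(P[:,2]<.085)
q=P[m];print(len(q),cv2.minAreaRect(q[:,:2].astype(np.float32)),np.median(q,0))
c=np.array(cv2.minAreaRect(q[:,:2].astype(np.float32))[0])-[.5464,-.1856];print(np.hypot(*c),np.degrees(np.arctan2(c[1],c[0])))
print(b, robot.read_state()['tool_pos'])
```

```text
132 ((0.4441182613372803, -0.18706655502319336), (0.016964752227067947, 0.01280973944813013), 86.74542999267578) [ 0.44410911 -0.18528418  0.07890467]
0.10229225213819934 -179.17852730426506
[0.53257537 0.00170652 0.42944549] [ 0.53408185 -0.08089532  0.2752823 ]
```

View pics/w2.png

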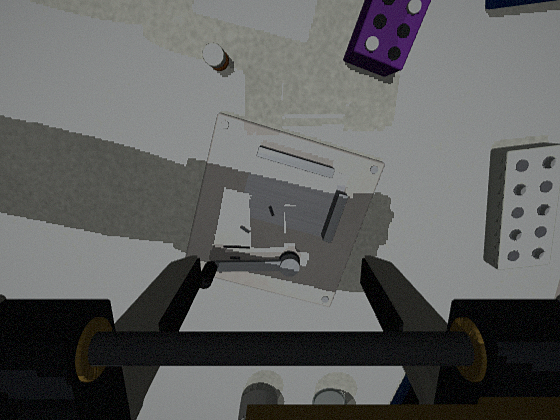

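The lever bar lies across the open notch, with the knob bearing about 179–180° against 178.6° for the notch. Next I'll move above the block, turned 88°, for a closer look.

Request:
{"fn": "move_arm", "kwargs": {
  "deltas": [0.038,0.015,0,0,0,-0.171,1,0.076,0.031,0,0,0,-0.342,1,0.115,0.046,0,0,0,-0.513,1,0.153,0.062,0,0,0,-0.684,1,0.191,0.077,0,0,0,-0.856,1,0.229,0.093,0,0,0,-1.027,1,0.268,0.108,0,0,0,-1.198,1,0.306,0.124,0,0,0,-1.369,1,0.344,0.139,0,0,0,-1.54,1,0.344,0.139,0,0,0,-1.54,1,0.344,0.139,0,0,0,-1.54,1]
}}

```text
t: 6.65
tool_pos: [0.6696, 0.2608, 0.2683]
orientation: [-0.05, -3.139, 0.002]
force: [0.2, -0.6, 0.2]
opening: 0.0933
gripper_force: 0.0
```

Run:
```python
from h import *
p,d,K,A,b=shot('wrist','w3.png'); W=cloud(d,K,A,b); P=W.reshape(-1,3)
m=(abs(P[:,0]-.63)<.09)&(abs(P[:,1]-.265)<.08)&(P[:,2]>.054)&(P[:,2]<.072)
q=P[m];r=cv2.minAreaRect(q[:,:2].astype(np.float32));print(len(q),r,np.median(q,0))
s=robot.read_state();M=Rn.from_rotvec(s['orientation']).as_matrix();print(s['tool_pos'],s['q'],M.round(4),s['force'])
```

```text
4078 ((0.6276808977127075, 0.26417407393455505), (0.05588079243898392, 0.08929789811372757), 88.6014633178711) [0.6254046  0.26438325 0.06083263]
[0.66971024 0.26045925 0.26898436] [ 2.99814249e-01  4.50100533e-01  1.03677837e+00 -4.20517057e-04
  1.65590049e+00 -1.23833031e+00] [[-9.995e-01  3.270e-02 -1.000e-03]
 [ 3.270e-02  9.995e-01 -8.000e-04]
 [ 1.000e-03 -8.000e-04 -1.000e+00]] [ 0.16461766 -0.13876336  0.29791951]
```

View pics/w3.png

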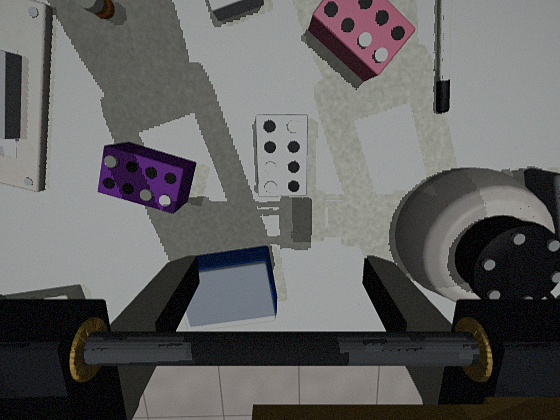

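The silver block is at (280,155), with its top well aligned to the tool. I'll check clearance to the big grey device at right (480,230) and the blue box before descending.

Run:
```python
from h import *
p,d,K,A,b=shot('wrist'); W=cloud(d,K,A,b)
for a in [W,np.load('/tmp/scene.npz')['W']]:
    P=a.reshape(-1,3)
    for y0,y1 in [(.32,.34),(.34,.36),(.36,.38),(.38,.40)]:
        q=P[(P[:,0]>.58)&(P[:,0]<.68)&(P[:,1]>y0)&(P[:,1]<y1)]; print(y0,len(q),q[:,2].max().round(3) if len(q) else 0)
s=robot.read_state();print(s['tool_pos'])
```

```text
0.32 4516 0.373
0.34 1233 0.345
0.36 1225 0.004
0.38 1222 0.004
0.32 407 0.005
0.34 426 0.004
0.36 447 0.004
0.38 466 0.003
[0.66983187 0.26027766 0.26943165]
```

Clear. The 0.37 readings are the gripper itself. I'll descend and grip.

Request:
{"fn": "move_arm", "kwargs": {
  "deltas": [0.021,0.001,0.03,0,0,-0.008,1,0.042,0.002,0.08,0,0,-0.008,1,0.042,0.002,0.13,0,0,-0.008,1,0.042,0.002,0.18,0,0,-0.008,1,0.042,0.002,0.21,0,0,-0.008,1,0.042,0.002,0.227,0,0,-0.008,1,0.042,0.002,0.227,0,0,-0.008,1,0.042,0.002,0.227,0,0,-0.008,0,0.042,0.002,0.227,0,0,-0.008,0,0.042,0.002,0.227,0,0,-0.008,0,0.042,0.002,0.227,0,0,-0.008,0,0.042,0.002,0.227,0,0,-0.008,0],
  "squeeze": 50
}}

```text
t: 8.25
tool_pos: [0.6284, 0.2644, 0.0432]
orientation: [0.036, 3.141, -0.001]
force: [-0.9, -4.3, 4.5]
opening: 0.0558
gripper_force: 50.0
```

Request:
{"fn": "move_arm", "kwargs": {
  "deltas": [0,0,0,0,0,0,0,0,0,0,0,0,0,0,0,0,0,0,0,0,0,0,0,-0.03,0,0,0,0,0,0,-0.07,0,0,0,0,0,0,-0.1,0,0,0,0,0,0,-0.1,0,0,0,0,0,0,-0.1,0,0,0,0]
}}

```text
t: 9.25
tool_pos: [0.6269, 0.2646, 0.1401]
orientation: [-0.036, -3.138, 0.001]
force: [0.0, -0.0, -5.4]
opening: 0.0554
gripper_force: 50.0
```

Run:
```python
from h import *
p,d,K,A,b=shot('wrist','w4.png'); W=cloud(d,K,A,b); P=W.reshape(-1,3)
s=robot.read_state();M=Rn.from_rotvec(s['orientation']).as_matrix();t=np.array(s['tool_pos']);Q=(P-t)@M
m=(abs(Q[:,0])<.08)&(abs(Q[:,1])<.045)&(Q[:,2]>-.03)&(Q[:,2]<.08)
h,e=np.histogram(Q[m][:,2],40);print(e[:-1][h>100].round(3),h[h>100])
k=m&(abs(Q[:,2]+.017)<.006);
if k.sum()>5: print(cv2.minAreaRect(Q[k][:,:2].astype(np.float32)))
print(t,M.round(4),s['force'],s['opening'],s['gripper_force'])
```

```text
[-0.03  -0.028 -0.027 -0.025 -0.023 -0.021 -0.02  -0.018 -0.016 -0.014
 -0.013 -0.011 -0.009 -0.007 -0.006 -0.004 -0.002 -0.     0.001  0.007] [ 189  189  181  841  789  449 9935 4003  271  208  207  184  180  173
  139  160  157  142  147  107]
((8.084625005722046e-05, 0.000973973423242569), (0.09033786505460739, 0.08644784986972809), 0.08467299491167068)
[0.62649698 0.26444192 0.13947473] [[-0.9997  0.0227 -0.0042]
 [ 0.0227  0.9997 -0.0012]
 [ 0.0042 -0.0013 -1.    ]] [ 0.45343192  0.29529823 -5.03287948] 0.055236026252189874 49.99811768531799
```

View pics/w4.png

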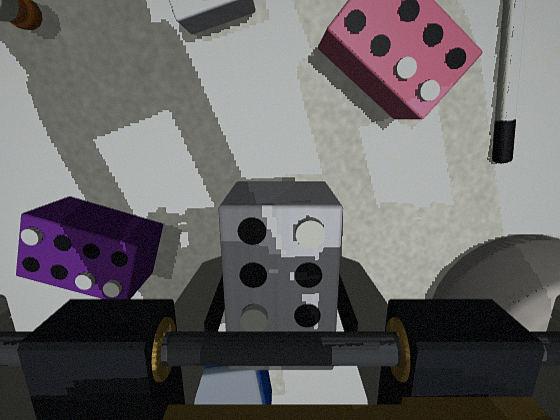

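The grasp is good: the block is centred in the fingers and hangs level. I'll carry it over the nest, short of both stops.

Request:
{"fn": "move_arm", "kwargs": {
  "deltas": [0.004,-0.02,-0.005,0,0,0.02,0,0.012,-0.06,-0.01,0,0,0.06,0,0.022,-0.11,-0.01,0,0,0.1,0,0.032,-0.16,-0.01,0,0,0.14,0,0.042,-0.21,-0.01,0,0,0.18,0,0.052,-0.26,-0.01,0,0,0.22,0,0.062,-0.31,-0.005,0,0,0.25,0,0.069,-0.345,0,0,0,0.261,0,0.071,-0.358,0,0,0,0.261,0,0.071,-0.358,0,0,0,0.261,0,0.071,-0.358,0,0,0,0.261,0,0.071,-0.358,0,0,0,0.261,0]
}}

```text
t: 10.8
tool_pos: [0.5492, -0.0903, 0.1427]
orientation: [0.442, 3.11, 0.0]
force: [0.8, 0.4, -3.8]
opening: 0.0557
gripper_force: 50.0
```

```bash
cat > st.py <<'E'
from h import *
s=robot.read_state();M=Rn.from_rotvec(s['orientation']).as_matrix();t=np.array(s['tool_pos'])
a=np.radians(-16.25);c,n=np.cos(a),np.sin(a);v=t[:2]-[.5394,-.1023]
F=np.array(s['force'])
print('t',s['t'],'nest xy',(c*v[0]+n*v[1]).round(4),(-n*v[0]+c*v[1]).round(4),'z',t[2].round(4),'yaw',np.degrees(np.arctan2(M[1,1],M[0,1])).round(2),'tz',M[:,2].round(4),
 'Fnest',(c*F[0]+n*F[1]).round(1),(-n*F[0]+c*F[1]).round(1),F[2].round(1),'tq',np.round(s['wrist_torque'],2),'open',s['opening'],s['gripper_force'])
E
python3 st.py; python3 -c "
from h import *
shot('wrist','w5.png')"
```

```text
t 10.8 nest xy 0.0061 0.0142 z 0.1427 yaw 73.83 tz [ 1.e-04  2.e-04 -1.e+00] Fnest 0.7 0.6 -3.8 tq [ 0.05 -0.03  0.03] open 0.0556803520531777 49.99817490577698
```

View pics/w5.png

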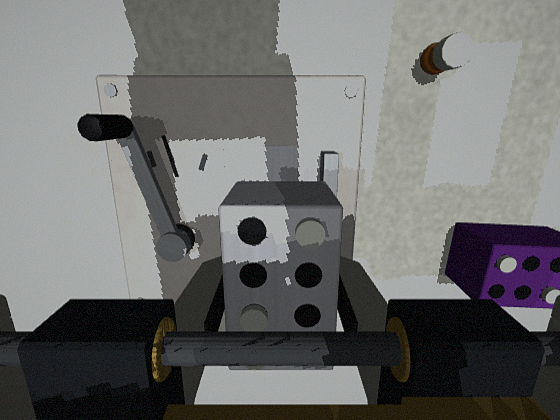

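The block hangs over the nest and the lever lies in the open-notch area; the long lines at (168,155) and the bar are visible. I'll verify the lever angle and lower the block.

Run:
```python
from h import *
p,d,K,A,b=shot('wrist'); W=cloud(d,K,A,b); P=W.reshape(-1,3)
m=(abs(P[:,0]-.45)<.05)&(abs(P[:,1]+.185)<.05)&(P[:,2]>.072)&(P[:,2]<.085)
q=P[m];c=np.array(cv2.minAreaRect(q[:,:2].astype(np.float32))[0]);v=c-[.5464,-.1856];print(c,np.hypot(*v),np.degrees(np.arctan2(v[1],v[0])))
def ray(u,v,h):
    r=A@np.array([(u-K[0,2])/K[0,0],(v-K[1,2])/K[1,1],1]); return b+r*(h-b[2])/r[2]
for e in [(200,169),(206,155)]: 
    w=ray(*e,.015)[:2]-[.5464,-.1856]; print('0.6 mark',np.degrees(np.arctan2(w[1],w[0])))
```

```text
[ 0.44151819 -0.18738018] 0.10489691906091463 -179.02760076569422
0.6 mark 144.03201019039207
0.6 mark 142.88715650499898
```

Request:
{"fn": "move_arm", "kwargs": {
  "deltas": [0,0,0.03,0,0,0,0,0,0,0.06,0,0,0,0,0,0,0.076,0,0,0,0,0,0,0.08,0,0,0,0,0,0,0.082,0,0,0,0,0,0,0.083,0,0,0,0,0,0,0.083,0,0,0,0]
}}

```text
t: 11.78
tool_pos: [0.5495, -0.0916, 0.0605]
orientation: [0.444, 3.109, -0.0]
force: [0.1, 0.5, -4.2]
opening: 0.0556
gripper_force: 50.0
```

```bash
python3 st.py
```

```text
t 11.775 nest xy 0.0068 0.0131 z 0.0605 yaw 73.74 tz [ 1.3e-03 -3.0e-04 -1.0e+00] Fnest -0.1 0.5 -4.2 tq [ 0.09 -0.05  0.05] open 0.05563305960871173 49.99816596508026
```

Not yet on the plate. I'll lower it gently to touch.

Request:
{"fn": "move_arm", "kwargs": {
  "deltas": [0,0,0.001,0,0,0,0,0,0,0.002,0,0,0,0,0,0,0.0025,0,0,0,0,0,0,0.0025,0,0,0,0]
}}

```text
t: 12.28
tool_pos: [0.5492, -0.0915, 0.0582]
orientation: [0.444, 3.11, -0.0]
force: [-5.0, 1.2, 6.3]
opening: 0.0554
gripper_force: 50.0
```

```bash
python3 st.py
```

```text
t 12.275 nest xy 0.0064 0.0131 z 0.0582 yaw 73.74 tz [ 4.e-04 -2.e-04 -1.e+00] Fnest -5.1 -0.3 6.3 tq [ 0.08  0.77 -0.07] open 0.05538079934654711 50.00115215778351
```

Contact with the plate. I'll ease off slightly and slide towards the far stop and the side stop.

Request:
{"fn": "move_arm", "kwargs": {
  "deltas": [0,0,-0.0006,0,0,0,0,-0.003,0.003,-0.0006,0,0,0,0,-0.006,0.006,-0.0006,0,0,0,0,-0.007,0.006,-0.0006,0,0,0,0,-0.007,0.006,-0.0006,0,0,0,0]
}}

```text
t: 12.9
tool_pos: [0.557, -0.0878, 0.0582]
orientation: [-0.444, -3.109, 0.0]
force: [-6.6, 1.2, 7.1]
opening: 0.0558
gripper_force: 50.0
```

```bash
python3 st.py
```

```text
t 12.9 nest xy 0.0128 0.0189 z 0.0582 yaw 73.74 tz [-1.e-03 -1.e-04 -1.e+00] Fnest -6.7 -0.7 7.1 tq [-0.02  1.04 -0.05] open 0.05576828971777705 50.00148117542267
```

Request:
{"fn": "move_arm", "kwargs": {
  "deltas": [-0.0007,0,0,0,0,0,0,-0.0015,0,0,0,0,0,0,-0.0015,0,0,0,0,0,0]
}}

```text
t: 13.28
tool_pos: [0.5585, -0.088, 0.0582]
orientation: [-0.444, -3.109, -0.0]
force: [-6.8, 1.6, 6.1]
opening: 0.0561
gripper_force: 50.0
```

```bash
python3 st.py
```

```text
t 13.275 nest xy 0.0143 0.0191 z 0.0582 yaw 73.74 tz [-7.e-04  2.e-04 -1.e+00] Fnest -7.0 -0.4 6.1 tq [ 0.1   0.97 -0.07] open 0.0561388873482271 50.00144183635712
```

Plate friction is about 6 N, which masks stop contact. I'll unload the plate some, then go on.

Request:
{"fn": "move_arm", "kwargs": {
  "deltas": [0,0,-0.0006,0,0,0,0,0,0,-0.0006,0,0,0,0]
}}

```text
t: 13.52
tool_pos: [0.5587, -0.088, 0.0582]
orientation: [-0.444, -3.11, -0.0]
force: [-1.6, 0.9, -1.0]
opening: 0.0557
gripper_force: 50.0
```

```bash
python3 st.py
```

```text
t 13.525 nest xy 0.0146 0.0191 z 0.0582 yaw 73.74 tz [-1.e-04  1.e-04 -1.e+00] Fnest -1.8 0.4 -1.0 tq [ 0.08  0.3  -0.03] open 0.05566949282986973 49.99944627285004
```

Request:
{"fn": "move_arm", "kwargs": {
  "deltas": [-0.001,0,0,0,0,0,0,-0.001,0,0,0,0,0,0]
}}

```text
t: 13.78
tool_pos: [0.5598, -0.0883, 0.0582]
orientation: [-0.444, -3.11, -0.0]
force: [-1.8, 0.4, -0.8]
opening: 0.056
gripper_force: 50.0
```

```bash
python3 st.py
```

```text
t 13.775 nest xy 0.0157 0.0191 z 0.0582 yaw 73.74 tz [-0.e+00  1.e-04 -1.e+00] Fnest -1.8 -0.2 -0.8 tq [ 0.13  0.25 -0.02] open 0.05603182214132073 49.99906003475189
```

Request:
{"fn": "move_arm", "kwargs": {
  "deltas": [-0.0006,0,0,0,0,0,0,-0.0012,0,0,0,0,0,0,-0.0012,0,0,0,0,0,0]
}}

```text
t: 14.15
tool_pos: [0.5599, -0.0883, 0.0582]
orientation: [-0.444, -3.108, -0.001]
force: [-7.9, 3.0, 4.3]
opening: 0.0559
gripper_force: 50.0
```

```bash
python3 st.py
```

```text
t 14.15 nest xy 0.0158 0.0191 z 0.0582 yaw 73.74 tz [-2.3e-03  7.0e-04 -1.0e+00] Fnest -8.4 0.7 4.3 tq [ 0.37  1.19 -0.04] open 0.05588536822148859 50.0008749961853
```

Far stop met: +1.2 mm of command gave no motion and about 7 N. Now towards the side stop.

Request:
{"fn": "move_arm", "kwargs": {
  "deltas": [0,0.001,0,0,0,0,0,0,0.002,0,0,0,0,0,0,0.003,0,0,0,0,0,0,0.003,0,0,0,0,0]
}}

```text
t: 14.65
tool_pos: [0.5601, -0.0878, 0.0583]
orientation: [-0.445, -3.107, 0.005]
force: [-11.5, -7.1, 6.2]
opening: 0.0557
gripper_force: 50.0
```

```bash
python3 st.py
```

```text
t 14.65 nest xy 0.0158 0.0197 z 0.0583 yaw 73.69 tz [-0.0035 -0.0028 -1.    ] Fnest -9.0 -10.1 6.2 tq [-1.5   2.   -0.37] open 0.05568442803910667 50.007964968681335
```

It could be friction or the stop, so I'll unload the plate and the far stop and see whether it creeps.

Request:
{"fn": "move_arm", "kwargs": {
  "deltas": [0.0008,0,-0.0007,0,0,0,0,0.0008,0,-0.001,0,0,0,0,0.0008,0,-0.001,0,0,0,0]
}}

```text
t: 15.02
tool_pos: [0.5602, -0.0871, 0.0585]
orientation: [-0.445, -3.109, 0.004]
force: [-2.4, -6.6, -4.3]
opening: 0.0558
gripper_force: 50.0
```

```bash
python3 st.py
```

```text
t 15.025 nest xy 0.0158 0.0204 z 0.0585 yaw 73.72 tz [-0.0014 -0.0022 -1.    ] Fnest -0.5 -7.0 -4.3 tq [-1.3   0.38  0.03] open 0.05580252533776523 49.99838411808014
```

Request:
{"fn": "move_arm", "kwargs": {
  "deltas": [0,0.0007,0,0,0,0,0,0,0.0007,0,0,0,0,0]
}}

```text
t: 15.28
tool_pos: [0.5602, -0.0871, 0.0585]
orientation: [-0.445, -3.109, 0.005]
force: [-2.7, -8.9, -4.6]
opening: 0.0557
gripper_force: 50.0
```

```bash
python3 st.py
python3 - <<'E'
from h import *
p,d,K,A,b=shot('side','s1.png'); np.savez('/tmp/side1',p=p,W=cloud(d,K,A,b))
p2,d,K,A,b=shot('scene'); np.savez('/tmp/scene1',p=p2,W=cloud(d,K,A,b))
c=np.hstack([cv2.resize(p[190:290,220:340],(390,325),interpolation=2),cv2.resize(p2[160:260,210:330],(390,325),interpolation=2)])
cv2.imwrite('pics/c1.png',c[:,:,::-1])
E
```

```text
t 15.275 nest xy 0.0158 0.0204 z 0.0585 yaw 73.72 tz [-0.0018 -0.0032 -1.    ] Fnest -0.1 -9.3 -4.6 tq [-1.85  0.56  0.03] open 0.05566073055411291 49.998836517333984
```

View pics/c1.png

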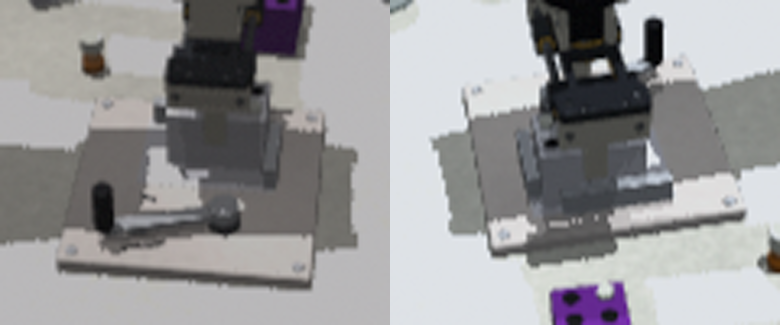

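With the other contacts unloaded the block stays put at 9 N, so the side stop is met. The images show the block in the corner and the bar at the open marks. I'll set it down lightly and press both stops.

Request:
{"fn": "move_arm", "kwargs": {
  "deltas": [0,0,0.0006,0,0,0,0,-0.001,0,0.0006,0,0,0,0,-0.002,0.0005,0.0006,0,0,0,0,-0.002,0.001,0.0006,0,0,0,0,-0.002,0.001,0.0006,0,0,0,0]
}}

```text
t: 16.0
tool_pos: [0.5604, -0.0871, 0.0584]
orientation: [-0.444, -3.104, 0.007]
force: [-18.0, -10.6, 9.6]
opening: 0.0555
gripper_force: 50.0
```

```bash
python3 st.py
```

```text
t 16.0 nest xy 0.0159 0.0205 z 0.0584 yaw 73.71 tz [-0.0064 -0.0035 -1.    ] Fnest -14.3 -15.2 9.6 tq [-1.78  2.91  0.04] open 0.05545452069300248 50.003918409347534
```

Request:
{"fn": "move_arm", "kwargs": {
  "deltas": [0,0,-0.0008,0,0,0,0,-0.0003,0.0003,-0.0008,0,0,0,0,-0.0003,0.0003,-0.0008,0,0,0,0,-0.0003,0.0003,-0.0008,0,0,0,0]
}}

```text
t: 16.5
tool_pos: [0.5604, -0.0871, 0.0584]
orientation: [-0.444, -3.103, 0.007]
force: [-15.8, -12.8, 4.0]
opening: 0.0561
gripper_force: 50.0
```

```bash
python3 st.py
```

```text
t 16.5 nest xy 0.0159 0.0205 z 0.0584 yaw 73.7 tz [-0.0071 -0.0036 -1.    ] Fnest -11.6 -16.8 4.0 tq [-2.11  2.6   0.04] open 0.056112926335715865 50.00234305858612
```

Request:
{"fn": "move_arm", "kwargs": {
  "deltas": [-0.0008,0,0,0,0,0,0,-0.0008,0,0,0,0,0,0,-0.0008,0,0,0,0,0,0,-0.0008,0,0,0,0,0,0]
}}

```text
t: 17.0
tool_pos: [0.5604, -0.0871, 0.0584]
orientation: [-0.444, -3.102, 0.007]
force: [-21.2, -10.7, 8.1]
opening: 0.0552
gripper_force: 50.0
```

```bash
python3 st.py; python3 -c "
from h import *
print(robot.close_job())"
```

```text
t 17.0 nest xy 0.0159 0.0205 z 0.0584 yaw 73.71 tz [-0.0087 -0.0032 -1.    ] Fnest -17.3 -16.2 8.1 tq [-1.95  3.26  0.03] open 0.055221094261077 50.00352501869202
the job is handed in; nothing more can be done
None
```

I handed the job in at t = 17 s; no verdict came back. The lever measured about 1.25 rad (open notch), and the gripper holds the eight-well block in the corner, pushing about 17 N towards the far stop and 16 N towards the side stop, partly taken by friction. No other object was touched as far as I could tell.

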